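# Start the winder with the red-wood watch

## Task

One of the three watch winders holds the red-wood watch. With the fingertips, gently push that winder's open lid fully shut, then press its green switch all the way in, and draw back. Leave its speed dial, the other two winders and the small things on the counter untouched, and do not shove or lift the winder.

Things in the scene. Friction and masses are not known exactly. Their poses are not given: they have to be found in the camera images.
- winder_red: winder to start, dark wood, red-wood watch inside; 190 deep x 130 wide x 100 mm high, about 1.6 kg, loose on rubber feet. Origin on the counter under it; x runs from the control deck (front) to the lid hinge (back), z up. Deck: x -100 to -30 mm, 95 mm high, green switch at (-68, 32), grey dial at (-68, -32). Watch well: x -30 to 90, rim 100 mm high, under the lid
- lid_red (a joint): glazed lid of winder_red, a flat panel 120 long x 130 wide x 10 mm thick, hinged at the back of the winder; 0 = shut (lying on the rim, top face 110 mm above the counter), grows as it opens upward (rad); stands 0.5 to 0.9 open at the start. Its stiff hinge keeps it where it is left; about 1 N at the front edge swings it shut
- lid_red_edge (a point): on the top face of lid_red, middle of its wooden front rail, 112 mm from the hinge line and 8 mm from the front edge (a 6 mm brass lip, 30 mm wide, projects there); moves with the lid
- switch_red_top (a point): centre of the top face of winder_red's green round push switch, 20 mm across, standing 9 mm above the deck when out (104 mm above the counter); moves down with it. Steel bezel 29 mm across, 3 mm high
- switch_red (a joint): travel of winder_red's green latching switch, pressed straight down: 0 = out (off), 0.005 m = fully in (on). Takes about 3 N and stays in where it is left
- lid_red_hinge (a point): middle of the hinge line of lid_red (at its back, 90 mm behind the winder's origin, 100 mm above the counter, level with the lid's underside); the hinge axis is the winder's y axis
- dial_red: leave alone: grey speed dial of winder_red, 19 mm across, 12 mm high on the deck, 64 mm to the side of the switch; origin on its axis at deck height
- winder_pale: leave alone: winder, dark wood, pale-wood watch inside; 190 deep x 130 wide x 100 mm high, about 1.6 kg, loose on rubber feet. Origin on the counter under it; x runs from the control deck (front) to the lid hinge (back), z up. Deck: x -100 to -30 mm, 95 mm high, green switch at (-68, 32), grey dial at (-68, -32). Watch well: x -30 to 90, rim 100 mm high, under the lid
- lid_pale (a joint): glazed lid of winder_pale, a flat panel 120 long x 130 wide x 10 mm thick, hinged at the back of the winder; 0 = shut (lying on the rim, top face 110 mm above the counter), grows as it opens upward (rad); 0 to 0.9 at the start
- lid_pale_edge (a point): on the top face of lid_pale, middle of its wooden front rail, 112 mm from the hinge line and 8 mm from the front edge (a 6 mm brass lip, 30 mm wide, projects there); moves with the lid
- switch_pale_top (a point): centre of the top face of winder_pale's green round push switch, 20 mm across, standing 9 mm above the deck when out (104 mm above the counter); moves down with it. Steel bezel 29 mm across, 3 mm high
- winder_black: leave alone: winder, dark wood, black-wood watch inside; 190 deep x 130 wide x 100 mm high, about 1.6 kg, loose on rubber feet. Origin on the counter under it; x runs from the control deck (front) to the lid hinge (back), z up. Deck: x -100 to -30 mm, 95 mm high, green switch at (-68, 32), grey dial at (-68, -32). Watch well: x -30 to 90, rim 100 mm high, under the lid
- lid_black (a joint): glazed lid of winder_black, a flat panel 120 long x 130 wide x 10 mm thick, hinged at the back of the winder; 0 = shut (lying on the rim, top face 110 mm above the counter), grows as it opens upward (rad); 0 to 0.9 at the start
- lid_black_edge (a point): on the top face of lid_black, middle of its wooden front rail, 112 mm from the hinge line and 8 mm from the front edge (a 6 mm brass lip, 30 mm wide, projects there); moves with the lid
- switch_black_top (a point): centre of the top face of winder_black's green round push switch, 20 mm across, standing 9 mm above the deck when out (104 mm above the counter); moves down with it. Steel bezel 29 mm across, 3 mm high
- loupe: leave alone: black watchmaker's loupe, 38 mm across, 38 mm high, standing loose in front of winder_red; origin under its centre
- oil: leave alone: small amber oil bottle, 26 mm across, 58 mm high, standing loose in front of winder_pale; origin under its centre
- puck: leave alone: loose wooden watch case with steel back, 48 mm across, 15 mm high, lying in front of winder_black; origin under its centre
Mind the look-alikes: they are no part of the job. What is shaped like the winder_red but pink or purple is not meant.

How it is judged:
On the way, in this order (a step that is already met when the one before it is completed fails the run):
1. the red-wood watch's lid is pushed shut (value of joint lid_red below 0.04 rad), for 0.2 s.
2. its green switch is pressed in (value of joint lid_red below 0.04 rad and value of joint switch_red above 0.004 m), for 0.2 s.
At the end, for the whole second after the job is handed in: The lid over the red-wood watch is shut (under 0.04 rad), its green switch is in (over 4 of 5 mm), its winder stands within 20 mm of where it was, at rest, and the other winders, their lids and the small things are within 10 mm (the other switches within 3 mm) of where they were (all of step 2 and distance of winder_red from where it was at the start of the episode below 0.02 m and linear speed of winder_red below 0.05 m/s and distance of each of winder_pale, lid_pale_edge, winder_black, lid_black_edge, loupe, oil, puck from where it was at the start of the episode below 0.01 m and distance of each of switch_pale_top, switch_black_top from where it was at the start of the episode below 0.003 m); the robot touches nothing.
It fails at once if the switch is pressed while the lid is still open (value of joint switch_red above 0.0025 m and value of joint lid_red above 0.06 rad).
It fails at once if the winder is pushed harder than 40 N (contact force between any of the fingers, the arm and winder_red above 40 N).
It fails at once if the winder is shoved out of place or lifted, or its lid opened wider (value of joint lid_red above 1 rad or distance of winder_red from where it was at the start of the episode above 0.02 m or height (world z) of winder_red above 0.006 m or angle between winder_red's own z axis and vertical above 0.06 rad).
It fails at once if the speed dial or another winder is touched (contact force between any of the fingers, the arm and dial_red above 0.5 N or contact force between any of the fingers, the arm and winder_pale above 0.5 N or contact force between any of the fingers, the arm and winder_black above 0.5 N).
It fails at once if a small thing on the counter is touched or moved (contact force between any of the fingers, the arm and loupe above 0.5 N or contact force between any of the fingers, the arm and oil above 0.5 N or contact force between any of the fingers, the arm and puck above 0.5 N or distance of any of loupe, oil, puck from where it was at the start of the episode above 0.01 m).
It also fails if it takes over 42 s, if anything falls off the work surface, if the arm or the gripper's body presses on something with over 40 N, if the wrist force passes 120 N, or if a joint passes its speed limit or range.

## Robot

A 7-joint arm with a two-finger parallel gripper is mounted at the origin on the work surface. World frame = base frame: x ahead of the robot, y to its left, z up, the work surface at z = 0. Lengths are in m, angles in rad, forces in N, time in s.
With the tool pointing down it reaches from about 0.425 to 0.95 m from the base axis. Payload 4.7 kg.
Tool frame: the origin (TCP) lies between the finger pads; the fingertips stand 25 mm ahead of it and the grasp point (between the pads) lies 6 mm ahead of it; x points along the fingers, z is the direction in which the jaws open and shut, and the axes are right-handed (so a half turn about x gives the same grasp; the last joint's range is limited). The gripper opens to 85 mm and grips with 20 to 120 N. Pads are 22 mm wide; open, the fingers measure 114 mm over their backs; the gripper's body (76 mm by 85 mm) begins 54 mm behind the grasp point. The pads swing forward as they close: fully open they stand 13 mm farther back than shut.
Start: joints at [-1.255, 0.469, -0.049, 1.532, 0.024, 1.141, -0.082], TCP at [0.228, 0.635, 0.217] pointing down, gripper open.
Joint ranges: [-2.59, 2.59], [-0.33, 1.99], [-1.39, 1.29], [0.1, 2.45], [-1.04, 4.18], [0.21, 1.99], [-2.66, 2.66]. Speed limits (rad/s): [2.57, 2.57, 3.14, 3.14, 3.14, 3.14, 3.14].

## Interface

Orientations are given as a 3x3 rotation matrix whose columns are the frame's x, y, z axes.
In Python, from rig import * gives the robot as it stands. Calls block until the motion is done:
- movep(position, orientation): joint-space move of the TCP to a pose.
- move_l(position, attitude=None, feed=0.15, until_force=None): straight line of the TCP; attitude=None keeps the orientation; feed is the mean speed in m/s. With until_force (N) it stops when the force on the tool has changed by that much, and returns True; else False.
- move_joints(angles): joint-space move.
- command_gripper(opening, newtons=None): finger opening in m; newtons is the grip in N (None keeps the last); returns when the fingers have stopped.
- sleep(seconds).
- inverse_kinematics(position, orientation): joint angles nearest the present ones, or None.
- sense(): the state.
- camera(name): name is "scene" or "top" or "wrist"; returns (picture, depth): 400x640x3 uint8, red, green, blue; 400x640 float32, m along the optical axis (not along the pixel's ray), 0 where there is no reading.
- camera_params(name): a dict with "K" (3x3 intrinsics, pixels), "position" and "rotation" of the camera in the world; the wrist camera has in their place "tool_from_camera" (4x4, takes a point from camera to tool coordinates, whose origin is the TCP and whose axes are the tool frame's). Camera axes: x right, y down, z forward; pixel columns grow to the right and rows downward; lengths in m; the calibration is good to about 2 mm. A picture is of the moment at which its call begins: read the wrist's pose just before it. camera_params takes no time and is no camera call.
A pose or a line that the arm cannot do raises Unreachable and nothing moves.
- finish_job(): hands the job in, once; it reports no verdict.
The state is a dict: "time_s": time; "joint_pos": joint angles; "qd": joint speeds; "joint_efforts": joint torques, N m; "position": TCP position; "tcp_rot": TCP orientation; "wrist_force": force on the tool from outside, world axes, zero at the start; "ft_torque": the same for the moment, N m; "finger_gap": finger opening in m.
Only numpy, scipy, OpenCV 4.12 (cv2) and the standard library are available. Lean on these libraries where they do the work, as an engineer would, in place of code of your own. Each camera call takes 0.05 s, during which the arm holds its last target.

## Working session

There is one attempt and no reset: what is moved stays moved. The work goes in short steps, each a Python script; the robot and the scene stay as the last script left them, time stands still between calls to the robot, and variables do not carry over. Pictures are saved under pics/ and viewed, and the job is handed in when it is done.

```bash
mkdir -p pics; ls
python3 - <<'E'
from rig import *
import cv2,numpy as np
s=sense();print(s['time_s'],s['position'],s['finger_gap'])
for n in ['scene','top']:
    p,d=camera(n);cv2.imwrite(f'pics/{n}0.png',p[:,:,::-1]);np.savez(f'{n}0.npz',p=p,d=d)
    print(n,camera_params(n))
print(camera_params('wrist'))
E
```

```text
pics
0.0 [0.22791841 0.63473124 0.21544302] 0.08529810821137875
scene {'K': array([[519.86673976,   0.        , 317.12557613],
       [  0.        , 519.86673976, 206.49584981],
       [  0.        ,   0.        ,   1.        ]]), 'position': array([ 0.91822796, -0.61086729,  1.24795089]), 'rotation': array([[ 0.74489822,  0.57416255, -0.33979995],
       [ 0.66713589, -0.64673634,  0.36967798],
       [-0.00750573, -0.50206521, -0.86479719]])}
top {'K': array([[383.8548182 ,   0.        , 316.33307103],
       [  0.        , 383.8548182 , 202.14806995],
       [  0.        ,   0.        ,   1.        ]]), 'position': array([ 0.39029649, -0.13163351,  1.27614153]), 'rotation': array([[ 0.01245677, -0.99786742,  0.06407368],
       [-0.99982697, -0.01154464,  0.01458618],
       [-0.01381537, -0.06424429, -0.99783857]])}
{'K': array([[340.87500392,   0.        , 315.56485547],
       [  0.        , 340.87500392, 201.19213858],
       [  0.        ,   0.        ,   1.        ]]), 'tool_from_camera': array([[ 1.43772381e-03, -3.06067658e-01,  9.52008677e-01,
        -1.58268715e-01],
       [-1.50700954e-04, -9.52009717e-01, -3.06067764e-01,
         7.92370810e-02],
       [ 9.99998955e-01,  2.96572297e-04, -1.41485173e-03,
         9.43930857e-04],
       [ 0.00000000e+00,  0.00000000e+00,  0.00000000e+00,
         1.00000000e+00]])}
```

View pics/scene0.png

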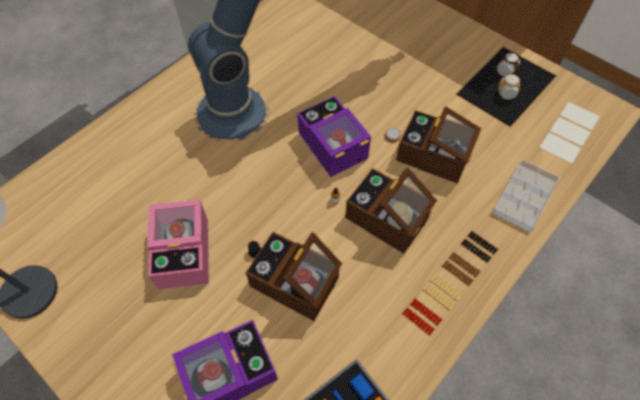

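View pics/top0.png

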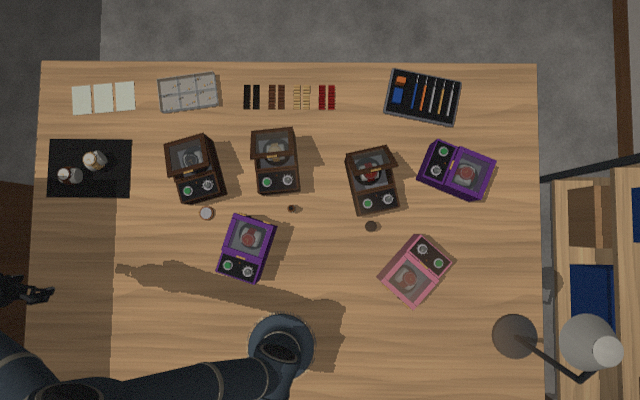

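The three dark-wood winders are in the top view near (195,170), (275,160) and (372,182). The rightmost one has a reddish watch and the loupe in front of it, at scene (295,272). The pink and purple ones are decoys. I'll zoom in to confirm.

Run:
```python
import cv2,numpy as np
t=cv2.imread('pics/top0.png')[120:245,320:440];s=cv2.imread('pics/scene0.png')[220:330,235:355]
a=cv2.resize(t,(400,416),interpolation=cv2.INTER_CUBIC);b=cv2.resize(s,(400,416),interpolation=cv2.INTER_CUBIC)
cv2.imwrite('pics/zoom0.png',np.hstack([a,b]))
```

```text
(no output)
```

View pics/zoom0.png

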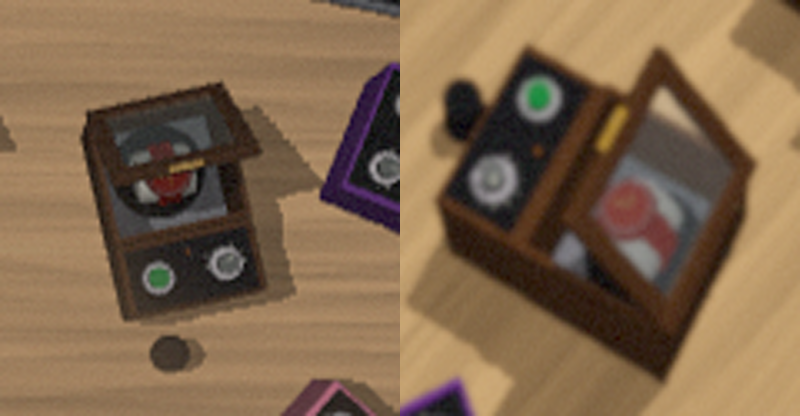

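The picture confirms the red-wood watch is in this winder. Its lid is half open, with the brass lip at top about (376,170) and the switch at about (367,203). Next I'll measure the green switch, dial and brass lip in both views.

```bash
cat > h.py <<'E'
import cv2,numpy as np
def ray(cp,u,v):
    K=cp['K'];R=np.array(cp['rotation']);d=R@np.array([(u-K[0,2])/K[0,0],(v-K[1,2])/K[1,1],1]);return np.array(cp['position']),d
def onz(cp,u,v,z):
    o,d=ray(cp,u,v);return o+d*(z-o[2])/d[2]
def tri(c1,p1,c2,p2):
    o1,d1=ray(c1,*p1);o2,d2=ray(c2,*p2);d1=d1/np.linalg.norm(d1);d2=d2/np.linalg.norm(d2)
    t=np.linalg.lstsq(np.c_[d1,-d2],o2-o1,rcond=None)[0];a=o1+t[0]*d1;b=o2+t[1]*d2;return (a+b)/2,np.linalg.norm(a-b)
def blobs(img_rgb,lo,hi,roi):
    x0,x1,y0,y1=roi;h=cv2.cvtColor(img_rgb,cv2.COLOR_RGB2HSV)
    m=cv2.inRange(h,lo,hi);mm=np.zeros_like(m);mm[y0:y1,x0:x1]=m[y0:y1,x0:x1]
    n,l,s,c=cv2.connectedComponentsWithStats(mm)
    return sorted([(int(s[i,4]),c[i].round(2).tolist()) for i in range(1,n) if s[i,4]>3],reverse=True)[:4]
E
python3 - <<'E'
from rig import *
from h import *
T=camera_params('top');S=camera_params('scene')
t=np.load('top0.npz')['p'];s=np.load('scene0.npz')['p']
rt=(335,405,140,220);rs=(240,342,225,325)
G=((45,90,60),(80,255,255));B=((17,110,110),(32,255,255));D=((0,0,105),(180,40,255))
for nm,c in (('green',G),('brass',B),('grey',D)):
    print(nm,blobs(t,*c,rt),blobs(s,*c,rs))
E
```

```text
green [(23, [367.22, 202.91])] [(37, [276.14, 244.89])]
brass [(19, [375.63, 169.42])] [(1537, [284.35, 304.0]), (459, [307.7, 236.22]), (329, [248.69, 235.06]), (58, [298.36, 253.62])]
grey [(41, [387.17, 198.44]), (33, [366.85, 203.12]), (20, [363.05, 177.05]), (4, [362.25, 166.75])] [(130, [312.98, 270.62]), (124, [262.89, 267.12]), (68, [307.04, 287.38]), (52, [276.85, 247.21])]
```

Run:
```python
from rig import *
from h import *
T=camera_params('top');S=camera_params('scene')
P={'green':((367.22,202.91),(276.14,244.89),.104),'dial':((387.17,198.44),(262.89,267.12),.105),'lip':((375.63,169.42),(298.36,253.62),None)}
R={}
for k,(a,b,z) in P.items():
    p,e=tri(T,a,S,b);print(k,p.round(4),'gap',e.round(4))
    if z: print('  planes',onz(T,*a,z).round(4),onz(S,*b,z).round(4))
    R[k]=p if z is None else (onz(T,*a,z)+onz(S,*b,z))/2
g,d=R['green'],R['dial'];v=(g-d)[:2];print('sep',np.linalg.norm(v))
y=v/np.linalg.norm(v);x=np.array([y[1],-y[0]]);m=(g+d)[:2]/2;o=m+.068*x
print('o',o,'x',x,'yaw',np.arctan2(x[1],x[0]),'hinge',o+.09*x)
l=R['lip'];r=(l[:2]-o)@x,(l[:2]-o)@y,l[2];print('lip in winder',r)
dx=.09-r[0];dz=r[2]-.1;print('r',np.hypot(dx,dz),'ang',np.arctan2(dz,dx))
# loupe
for c,uv in ((T,(371,226)),): print('loupe',onz(c,*uv,.038))
print(sense()['tcp_rot'])
```

```text
green [ 0.4655 -0.2695  0.1036] gap 0.0015
  planes [ 0.465 -0.27   0.104] [ 0.4662 -0.269   0.104 ]
dial [ 0.4805 -0.3313  0.0973] gap 0.0016
  planes [ 0.4793 -0.3306  0.105 ] [ 0.4839 -0.3325  0.105 ]
lip [ 0.5548 -0.2811  0.1992] gap 0.0025
sep 0.06408279906585834
o [ 0.53947334 -0.2835342 ] x [0.96829738 0.2498003 ] yaw 0.2524740155407388 hinge [ 0.6266201  -0.26105217]
lip in winder (np.float64(0.01541353558157525), np.float64(-0.0014509136468677315), np.float64(0.19918624750912106))
r 0.12410097650454473 ang 0.9260267100823376
loupe [ 0.39503585 -0.29016005  0.038     ]
[[-5.67484239e-04 -9.41159501e-01  3.37962234e-01]
 [-1.61345469e-03  3.37962710e-01  9.41158118e-01]
 [-9.99998537e-01 -1.11943528e-05 -1.71030672e-03]]
```

Both views agree: the switch height triangulates to 0.1036 (expected 0.104), the switch–dial distance is 64.1 mm (64), and the lip is 124 mm from the hinge. The lid is about 0.88 rad open. I'll lift, close the fingers, hover over the winder and check again with the wrist camera.

```bash
cat >> h.py <<'E'
def rot(yaw):
    z=np.array([-np.sin(yaw),np.cos(yaw),0]);x=np.array([0,0,-1.]);return np.c_[x,np.cross(z,x),z]
E
python3 - <<'E'
from rig import *
from h import *
s=sense();p=np.array(s['position'])
R=rot(.2525)
move_l([p[0],p[1],.42],feed=.25)
command_gripper(0.0)
movep([.50,-.30,.42],R)
s=sense();print(s['time_s'],np.round(s['position'],4),s['finger_gap'],s['joint_pos'],s['wrist_force'])
im,d=camera('wrist');np.savez('w1.npz',p=im,d=d,pos=s['position'],R=s['tcp_rot']);cv2.imwrite('pics/w1.png',im[:,:,::-1])
E
```

```text
5.225 [ 0.5004 -0.2992  0.42  ] -0.00030518756043773924 [ 0.94240214  0.26732184 -0.62052636  1.41449331  0.15427614  1.50851135
  2.15400946] [ 0.48498827  0.34284402 -0.23074302]
```

View pics/w1.png

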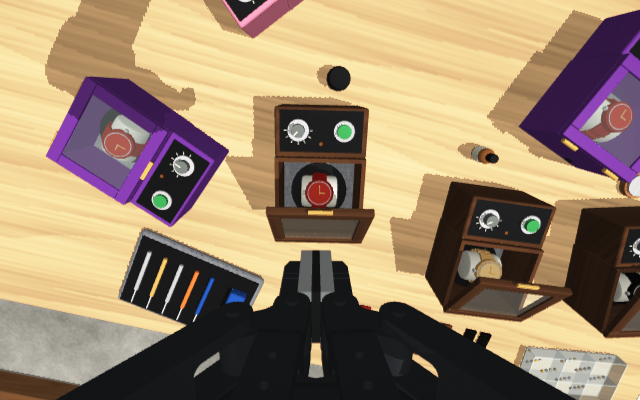

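In the wrist view, the red winder sits square at centre: switch near (344,131), dial near (298,131), lip near (320,212), loupe at (339,78).

Run:
```python
from rig import *
from h import *
w=np.load('w1.npz');im=w['p'];M=np.array(camera_params('wrist')['tool_from_camera'])
X=np.eye(4);X[:3,:3]=w['R'];X[:3,3]=w['pos'];X=X@M
C=dict(K=camera_params('wrist')['K'],position=X[:3,3],rotation=X[:3,:3])
print('green',blobs(im,(45,90,60),(80,255,255),(325,365,110,150)))
print('brass',blobs(im,(15,110,110),(35,255,255),(300,340,205,220)))
print('grey',blobs(im,(0,0,120),(180,60,255),(284,312,115,148)))
b=blobs(im,(45,90,60),(80,255,255),(325,365,110,150))[0][1];a=blobs(im,(0,0,120),(180,60,255),(284,312,115,148))[0][1]
g=onz(C,*b,.104);d=onz(C,*a,.100);print(g,d,np.linalg.norm(g-d))
l=blobs(im,(15,110,110),(35,255,255),(300,340,205,220))[0][1]
T=camera_params('top');S=camera_params('scene')
print('lip',tri(C,l,S,(298.36,253.62)),tri(C,l,T,(375.63,169.42)))
print('sw',tri(C,b,S,(276.14,244.89)),tri(C,b,T,(367.22,202.91)))
v=(g-d)[:2];print('yaw',np.arctan2(-v[0],v[1]))
```

```text
green [(157, [343.96, 131.5])]
brass [(133, [320.15, 212.48])]
grey [(397, [297.71, 130.31]), (4, [310.5, 130.5])]
[ 0.46454325 -0.2675628   0.104     ] [ 0.47937836 -0.32942288  0.1       ] 0.06373970633293849
lip (array([ 0.55481596, -0.27895288,  0.19661198]), np.float64(0.0007691543281350454)) (array([ 0.55187535, -0.28025727,  0.20778522]), np.float64(0.0017994100476858377))
sw (array([ 0.46474695, -0.26748051,  0.09997168]), np.float64(0.0007359124866866335)) (array([ 0.46401271, -0.26869121,  0.1143779 ]), np.float64(0.0007111394366937076))
yaw 0.23537207308992908
```

Wrist and fixed views agree to about 2 mm. I'm using the switch at (0.465, -0.2685), yaw 0.245, lid about 0.9 rad. I'll swing the lid shut along its arc, with a force stop on every segment.

```bash
cat >> h.py <<'E'
YAW=.245;gx=np.array([.465,-.2685])
xw=np.array([np.cos(YAW),np.sin(YAW)]);yw=np.array([-xw[1],xw[0]])
O=gx+.068*xw-.032*yw
def tip(x,y,z):  # winder coords (m) of fingertip -> TCP
    return [*(O+x*xw+y*yw),z+.025]
E
python3 - <<'E'
from rig import *
from h import *
R=rot(YAW)
def arc(t,s=.106): return tip(.09-s*np.cos(t)+.01*np.sin(t)+.009,0,.1+s*np.sin(t)+.01*np.cos(t))
a=arc(1.0);movep([a[0],a[1],.30],R)
f0=np.array(sense()['wrist_force']);print(sense()['time_s'],f0.round(2))
print('down',move_l(arc(1.0),feed=.1,until_force=6))
for t in np.arange(.85,-.01,-.17):
    h=move_l(arc(t),feed=.06,until_force=10)
    s=sense();print(round(t,2),h,round(s['time_s'],2),np.round(s['position'],4),(np.array(s['wrist_force'])-f0).round(2))
    if h: break
im,d=camera('scene');cv2.imwrite('pics/s2.png',cv2.resize(im[200:340,220:400,::-1],(720,560)))
E
```

```text
5.9333 [ 0.14 -0.11 -0.36]
down False
0.85 False 7.3 [ 0.5737 -0.2746  0.2112] [0.01 0.42 0.68]
0.68 False 7.75 [ 0.5605 -0.2777  0.1992] [ 0.26 -0.34  0.73]
0.51 False 8.2 [ 0.5494 -0.2804  0.1851] [-0.04  0.01  1.16]
0.34 True 8.44 [ 0.5442 -0.2819  0.1786] [-0.73  0.26  0.84]
```

View pics/s2.png

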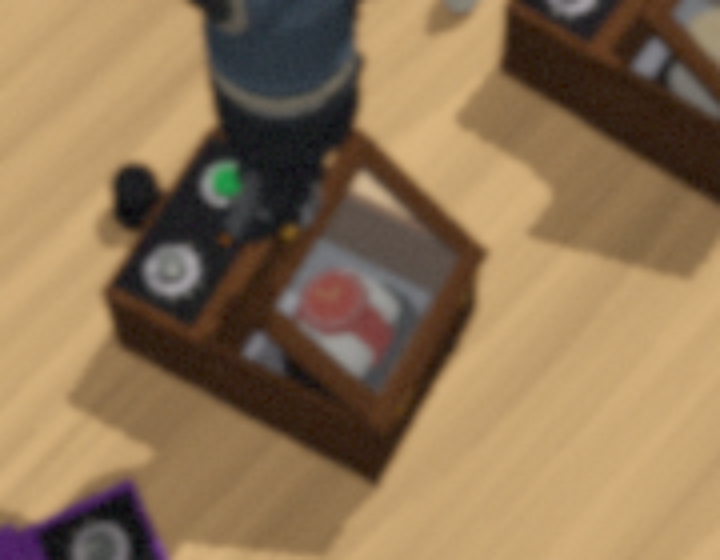

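The stop tripped on a brief force, and the sustained force is only about 1 N. The lid shows partly closed, with the fingers near the lip at picture (290,230). I'll check with the wrist camera that the tip is on top of the lid.

Run:
```python
from rig import *
from h import *
im,d=camera('wrist');cv2.imwrite('pics/w3.png',im[:,:,::-1])
t,_=camera('top');cv2.imwrite('pics/t3.png',cv2.resize(t[120:245,310:440,::-1],(780,590),interpolation=cv2.INTER_CUBIC))
print(sense()['wrist_force'],sense()['ft_torque'])
```

```text
[0.39541149 0.05947189 0.61356289] [ 3.02396688e-02  7.54217987e-05 -8.41582489e-03]
```

View pics/w3.png

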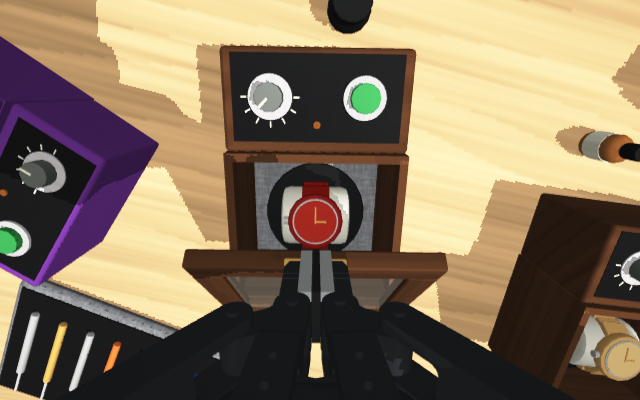

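View pics/t3.png

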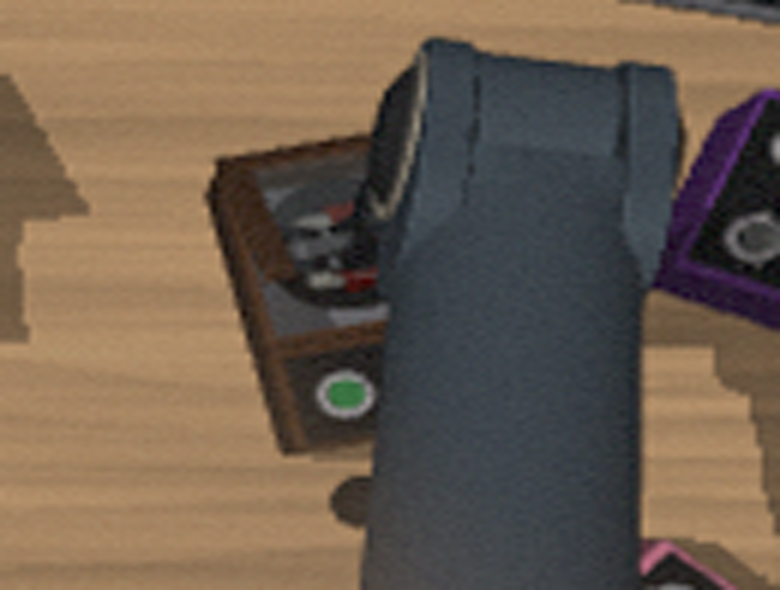

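```bash
cat >> h.py <<'E'
def wristcam(rig,s):
    M=np.array(rig.camera_params('wrist')['tool_from_camera']);X=np.eye(4);X[:3,:3]=s['tcp_rot'];X[:3,3]=s['position'];X=X@M
    return dict(K=rig.camera_params('wrist')['K'],position=X[:3,3],rotation=X[:3,:3])
def win(p): q=p[:2]-O;return np.array([q@xw,q@yw,p[2]])
E
python3 - <<'E'
import rig
from rig import *
from h import *
s=sense();C=wristcam(rig,s);im,d=camera('wrist')
print(s['time_s'],'tip',win(np.array(s['position'])-[0,0,.025]).round(4))
for u in (215,245,395,425,318,308):
    print(u)
    for v in range(244,300,4):
        if d[v,u]>0:
            o,r=ray(C,u,v);print('  ',v,(win(o+r*d[v,u])*1000).round(1),im[v,u])
E
```

```text
8.5917 tip [ 0.0081 -0.      0.1546]
215
   244 [  86.2 -108.     1.3] [245 219 157]
   248 [  3.2 -48.8 184.2] [63 40 25]
   252 [  4.4 -48.3 186.2] [66 42 27]
   256 [  5.9 -48.1 187.6] [68 44 28]
   260 [  7.3 -47.8 189.1] [69 43 29]
   264 [  8.7 -47.5 190.4] [71 44 28]
   268 [ 12.4 -48.7 187.6] [50 32 21]
   272 [ 17.2 -50.4 183.1] [50 32 22]
   276 [ 22.3 -52.2 178.3] [83 51 33]
   280 [ 28.1 -54.3 172.7] [84 52 34]
   284 [ 34.7 -56.8 166. ] [82 52 33]
   288 [ 41.2 -59.1 159.7] [76 47 31]
   292 [ 48.  -61.5 153.5] [77 48 30]
   296 [ 56.1 -64.5 145.6] [204 161 110]
245
   244 [ 53.1 -59.3  72.3] [40 26 18]
   248 [  3.3 -34.  184. ] [59 37 24]
   252 [  4.6 -33.7 185.7] [66 42 27]
   256 [  6.5 -33.7 186.2] [67 43 27]
   260 [  7.3 -33.2 188.9] [70 44 29]
   264 [  8.8 -33.1 190.2] [72 45 29]
   268 [ 12.1 -33.7 188.1] [52 33 22]
   272 [ 17.3 -35.1 182.8] [78 47 29]
   276 [ 27.3 -38.3 169.6] [86 78 70]
   280 [ 33.3 -39.9 163.8] [93 84 73]
   284 [ 40.  -41.6 157.1] [92 82 71]
   288 [ 46.7 -43.3 150.9] [90 80 71]
   292 [ 54.  -45.1 144. ] [81 76 68]
   296 [ 62.5 -47.3 
[... 1480 characters left out ...]
.7] [19 20 19]
   288 [ -3.5   2.  231. ] [19 19 19]
   292 [ -3.5   2.  233.4] [28 28 28]
   296 [ -1.1   2.  232.3] [29 29 29]
308
   244 [43.5 -5.1 92.7] [107  19  16]
   248 [  3.5  -2.7 183.4] [45 30 21]
   252 [ -3.2  -2.3 201.4] [104 107 105]
   256 [ -3.2  -2.2 205.3] [104 107 105]
   260 [ -3.5  -2.1 209.4] [105 108 105]
   264 [ -3.1  -2.  212.3] [103 106 104]
   268 [ -3.4  -1.9 216.2] [104 107 105]
   272 [ -3.4  -1.8 219.2] [104 107 104]
   276 [ -2.5  -1.8 220.9] [103 106 104]
   280 [ -3.4  -1.7 225.3] [104 108 104]
   284 [ -2.9  -1.7 227.3] [103 107 104]
   288 [ -2.9  -1.6 230. ] [104 107 104]
   292 [ -3.1  -1.5 232.8] [142 147 143]
   296 [ -1.2  -1.6 232.4] [130 134 131]
```

Run:
```python
import rig
from rig import *
from h import *
M=np.array(camera_params('wrist')['tool_from_camera']);C=dict(K=camera_params('wrist')['K'],position=M[:3,3],rotation=M[:3,:3])
d=np.load('w1.npz')['d'];im=np.load('w1.npz')['p']
for u in (290,303,310,316,320,328,342):
    print(u,[ (v,*((lambda o,r:(o+r*d[v,u])*1000)(*ray(C,u,v))).round(0)) for v in (236,242,246,248,250,252,256,270,300)])
f=cv2.resize(im[200:320,250:390,::-1],(700,600),interpolation=cv2.INTER_NEAREST);cv2.imwrite('pics/w1f.png',f)
```

```text
290 [(236, np.float64(298.0), np.float64(-121.0), np.float64(-37.0)), (242, np.float64(313.0), np.float64(-137.0), np.float64(-38.0)), (246, np.float64(417.0), np.float64(-193.0), np.float64(-47.0)), (248, np.float64(420.0), np.float64(-198.0), np.float64(-47.0)), (250, np.float64(420.0), np.float64(-203.0), np.float64(-47.0)), (252, np.float64(418.0), np.float64(-206.0), np.float64(-47.0)), (256, np.float64(420.0), np.float64(-215.0), np.float64(-48.0)), (270, np.float64(-30.0), np.float64(7.0), np.float64(-10.0)), (300, np.float64(-62.0), np.float64(14.0), np.float64(-7.0))]
303 [(236, np.float64(296.0), np.float64(-120.0), np.float64(-18.0)), (242, np.float64(310.0), np.float64(-136.0), np.float64(-18.0)), (246, np.float64(420.0), np.float64(-194.0), np.float64(-23.0)), (248, np.float64(419.0), np.float64(-198.0), np.float64(-23.0)), (250, np.float64(-19.0), np.float64(11.0), np.float64(-5.0)), (252, np.float64(-22.0), np.float64(11.0), np.float64(-4.0)), (256, np.float64(-25.0), np.float64(11.0), np.float64(-4.0)), (270, np.float64(-37.0), np.float64(11.0), np.float64(-4.0)), (30
[... 2193 characters left out ...]
), (270, np.float64(-37.0), np.float64(11.0), np.float64(6.0)), (300, np.float64(-60.0), np.float64(12.0), np.float64(5.0))]
342 [(236, np.float64(292.0), np.float64(-118.0), np.float64(39.0)), (242, np.float64(306.0), np.float64(-134.0), np.float64(40.0)), (246, np.float64(418.0), np.float64(-193.0), np.float64(49.0)), (248, np.float64(420.0), np.float64(-198.0), np.float64(50.0)), (250, np.float64(421.0), np.float64(-203.0), np.float64(50.0)), (252, np.float64(419.0), np.float64(-206.0), np.float64(50.0)), (256, np.float64(419.0), np.float64(-214.0), np.float64(50.0)), (270, np.float64(-30.0), np.float64(7.0), np.float64(12.0)), (300, np.float64(-61.0), np.float64(13.0), np.float64(10.0))]
```

View pics/w1f.png

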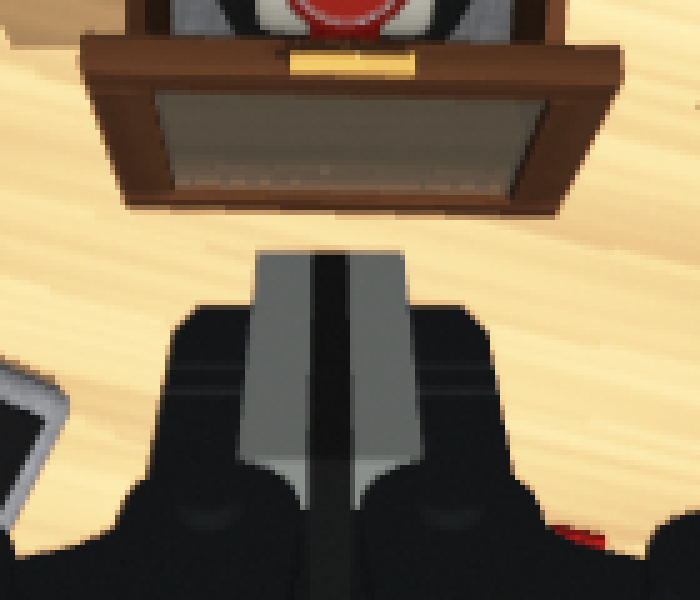

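Depth shows what happened. The lid is at about 0.76 rad, with its top front edge at winder (9.5, 190.5) mm. The shut fingertips actually end about 18 mm *behind* the TCP, not 25 mm ahead of it as stated. So the tip only brushed the front edge. I'll lift off, check that the winder hasn't moved, and redo the arc with the measured tip offset.

```bash
cat >> h.py <<'E'
TIP=-.018
def tip(x,y,z): return [*(O+x*xw+y*yw),z+TIP]
def arc(t,s=.106): return tip(.09-s*np.cos(t)+.01*np.sin(t)+.011,0,.1+s*np.sin(t)+.01*np.cos(t))
E
python3 - <<'E'
import rig
from rig import *
from h import *
p=np.array(sense()['position']);move_l([p[0],p[1],p[2]+.03],feed=.1)
a=arc(.85);move_l([a[0],a[1],p[2]+.03],feed=.1)
s=sense();C=wristcam(rig,s);im,_=camera('wrist')
b=blobs(im,(45,90,60),(80,255,255),(325,390,60,150));print(b,onz(C,*b[0][1],.104))
f0=np.array(s['wrist_force'])
for t in np.arange(.85,.2,-.1):
    h=move_l(arc(t),feed=.04,until_force=8)
    s=sense();print(round(t,2),h,round(s['time_s'],2),(win(np.array(s['position'])-[0,0,TIP])*1000).round(1),(np.array(s['wrist_force'])-f0).round(2))
    if h: break
im,d=camera('wrist');cv2.imwrite('pics/w4.png',im[:,:,::-1]);np.savez('w4.npz',p=im,d=d,pos=s['position'],R=s['tcp_rot'])
E
```

```text
[(101, [360.38, 62.13])] [ 0.47188417 -0.26531521  0.104     ]
0.85 False 10.78 [ 3.880e+01 -1.000e-01  1.866e+02] [0.83 0.44 0.76]
0.75 False 11.19 [ 2.970e+01 -1.000e-01  1.794e+02] [0.29 1.3  0.71]
0.65 False 11.61 [ 22.1  -0.  171.8] [-0.83  1.    0.45]
0.55 False 12.03 [ 15.3  -0.  163.6] [0.06 1.86 0.29]
0.45 False 12.44 [9.400e+00 1.000e-01 1.548e+02] [-0.39  1.68 -0.53]
0.35 False 12.86 [4.300e+00 1.000e-01 1.453e+02] [ 0.69  0.56 -0.36]
0.25 False 13.28 [3.000e-01 1.000e-01 1.355e+02] [-0.02  0.73 -0.57]
```

View pics/w4.png

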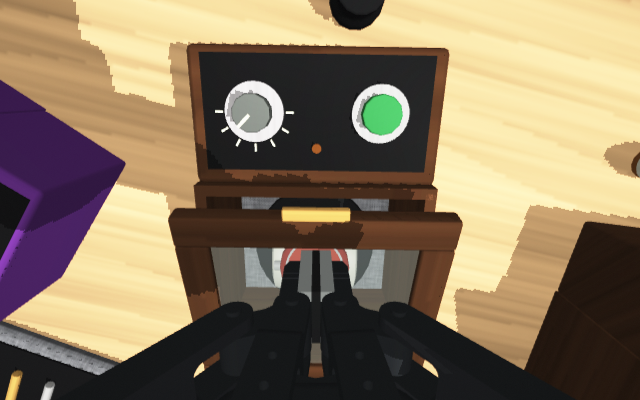

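The fingers are now on top of the lid just behind its front rail (lip at (316,215)), and the lid is swinging shut at about 1 N. The earlier switch blob was clipped by its region, so I'll re-measure it now, and then finish closing.

Run:
```python
import rig
from rig import *
from h import *
s=sense();C=wristcam(rig,s);im=np.load('w4.npz')['p']
b=blobs(im,(45,90,60),(80,255,255),(340,420,60,160));g=onz(C,*b[0][1],.104);print(b,g,(win(g)*1000).round(1))
f0=np.array(s['wrist_force'])
for t in (.15,.08,.03):
    h=move_l(arc(t),feed=.03,until_force=8)
    s=sense();print(t,h,round(s['time_s'],2),(win(np.array(s['position'])-[0,0,TIP])*1000).round(1),(np.array(s['wrist_force'])-f0).round(2))
    if h:break
e=arc(0);h=move_l([e[0],e[1],e[2]-.008],feed=.015,until_force=5)
s=sense();print('press',h,round(s['time_s'],2),(win(np.array(s['position'])-[0,0,TIP])*1000).round(1),(np.array(s['wrist_force'])-f0).round(2))
```

```text
[(1301, [381.46, 114.03])] [ 0.46479874 -0.26715386  0.104     ] [-67.9  33.4 104. ]
0.15 False 13.83 [-2.700e+00  1.000e-01  1.255e+02] [ 1.03 -0.8  -0.14]
0.08 False 14.23 [-4.100e+00  1.000e-01  1.182e+02] [ 0.7  -0.18 -0.17]
0.03 False 14.56 [-4.900e+00  1.000e-01  1.129e+02] [1.69 0.39 0.36]
press True 14.92 [-4.000e+00 -1.000e-01  1.111e+02] [1.53 0.07 2.89]
```

The contact height of 111 mm fits a shut lid (110 mm), and the winder hasn't moved. I'll lift, then check the lid by wrist depth from near the switch.

Run:
```python
import rig
from rig import *
from h import *
p=np.array(sense()['position']);move_l([p[0],p[1],.20],feed=.12)
move_l(tip(-.068,.033,.218),feed=.12)
s=sense();C=wristcam(rig,s);im,d=camera('wrist');cv2.imwrite('pics/w5.png',im[:,:,::-1]);np.savez('w5.npz',p=im,d=d)
print(s['time_s'],s['wrist_force'])
b=blobs(im,(45,90,60),(80,255,255),(200,450,60,260));print(b[0],(win(onz(C,*b[0][1],.104))*1000).round(1))
l=blobs(im,(15,110,110),(35,255,255),(150,450,150,399));print(l)
P=[]
for v in range(100,400,6):
  for u in range(120,520,6):
    if d[v,u]>0:
      o,r=ray(C,u,v);q=win(o+r*d[v,u])*1000
      if -25<q[0]<85 and abs(q[1])<62 and q[2]<200 and (abs(q[1])>50): P.append(q)
P=np.array(P);print(len(P));
if len(P)>5:
  print(P[::max(1,len(P)//15)].round(1)); A=np.polyfit(P[:,0],P[:,2],1);print(A)
```

```text
16.7083 [-0.19870285 -0.01949208  0.17773687]
(485, [315.71, 196.11]) [-68.6  33.7 104. ]
[(2181, [187.23, 223.08]), (1519, [436.22, 291.9]), (718, [167.76, 318.03]), (288, [274.31, 241.62])]
32
[[-25.   54.8 109.5]
 [-20.  -56.3 110.5]
 [-19.8  50.1 109.8]
 [-20.5  59.6 111.2]
 [-15.4 -56.3 112. ]
 [-15.1  59.8 111.1]
 [ -9.4 -52.4 110.8]
 [ -4.4 -57.5 111.8]
 [  2.  -58.6 110.4]
 [  6.7 -58.5 112. ]
 [ 13.2 -59.6 110.6]
 [ 14.2 -50.1 109.1]
 [ 19.1 -55.2 110.5]
 [ 23.8 -55.1 112.3]
 [ 30.9 -61.4 110.5]
 [ 81.  -60.9 110.9]]
[4.92359701e-03 1.10690332e+02]
```

View pics/w5.png

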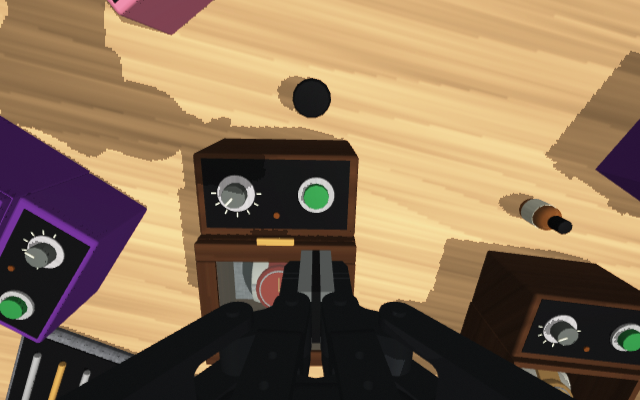

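The lid lies flat (slope 0.005, height 110.7 mm). The switch is at (316,196), which is winder (-68.6, 33.7) mm, directly under the fingers. Now I'll press it.

Run:
```python
import rig
from rig import *
from h import *
move_l(tip(-.068,.033,.114),feed=.08)
sleep(.3);f0=np.array(sense()['wrist_force'])
for z in (.104,.102,.1,.098,.096,.094):
    h=move_l(tip(-.068,.033,z),feed=.012,until_force=12)
    s=sense();f=(np.array(s['wrist_force'])-f0).round(2);print(z,h,round(s['time_s'],2),(win(np.array(s['position'])-[0,0,TIP])*1000).round(1),f)
    if h or f[2]>11: break
sleep(.4)
move_l(tip(-.068,.033,.218),feed=.12)
s=sense();C=wristcam(rig,s);im,d=camera('wrist');cv2.imwrite('pics/w6.png',im[:,:,::-1]);np.savez('w6.npz',p=im,d=d)
print(s['time_s'],s['wrist_force'])
d0=np.load('w5.npz')['d'];i0=np.load('w5.npz')['p']
for I,D in ((i0,d0),(im,d)):
    b=blobs(I,(45,90,60),(80,255,255),(270,350,160,230))[0];u,v=map(int,b[1]);Q=[]
    for vv in range(v-5,v+6):
        for uu in range(u-5,u+6):
            o,r=ray(C,uu,vv);Q.append(win(o+r*D[vv,uu])*1000)
    print(b,np.median(Q,0).round(1))
```

```text
0.104 False 19.49 [-68.  33. 104.] [0.4  0.99 1.48]
0.102 False 19.81 [-68.   33.  102.3] [-1.38  1.98  5.17]
0.1 True 20.02 [-68.1  33.  102.2] [-0.67  1.48  5.42]
21.5333 [-0.66740576  0.54831462  0.75757799]
(485, [315.71, 196.11]) [-70.4  33.9 103.8]
(436, [314.57, 197.33]) [-68.4  33.1  99.9]
```

View pics/w6.png

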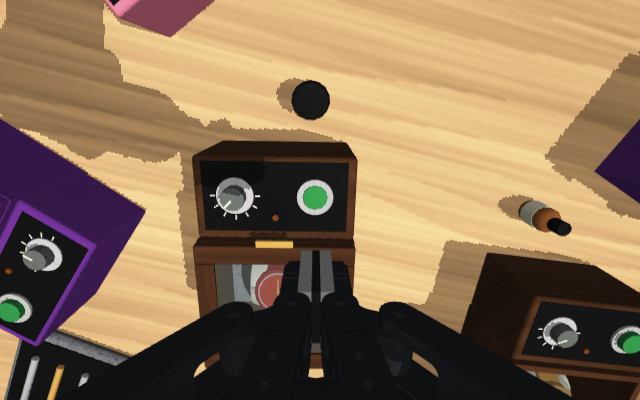

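The switch went down about 3.9 mm by depth (103.8 to 99.9), which is too close to the 4 mm limit. The stop tripped early, so I'll press again with a higher stop (22 N, under the 40 N limit).

Run:
```python
import rig
from rig import *
from h import *
move_l(tip(-.068,.033,.106),feed=.08)
sleep(.3);f0=np.array(sense()['wrist_force'])
for z in (.102,.1,.098,.096,.094,.092):
    h=move_l(tip(-.068,.033,z),feed=.008,until_force=20)
    sleep(.1);s=sense();f=(np.array(s['wrist_force'])-f0).round(2);print(z,h,round(s['time_s'],2),(win(np.array(s['position'])-[0,0,TIP])*1000).round(1),f)
    if h or f[2]>13: break
sleep(.3)
move_l(tip(-.068,.033,.218),feed=.12)
s=sense();C=wristcam(rig,s);im,D=camera('wrist');cv2.imwrite('pics/w7.png',im[:,:,::-1])
b=blobs(im,(45,90,60),(80,255,255),(270,350,160,230))[0];u,v=map(int,b[1])
def P(uu,vv): o,r=ray(C,uu,vv);return win(o+r*D[vv,uu])*1000
print(s['time_s'],b,np.median([P(uu,vv) for vv in range(v-5,v+6) for uu in range(u-5,u+6)],0).round(1))
print('deck',np.median([P(uu,vv) for vv in range(190,205) for uu in range(266,284)],0).round(1))
```

```text
0.102 False 24.18 [-68.   33.  102.3] [-1.2   1.38  6.52]
0.1 False 24.68 [-68.   33.  102.1] [-7.67  2.73 19.96]
26.1167 (436, [314.57, 197.33]) [-68.5  33.1 100. ]
deck [-67.3   1.5  96.6]
```

Run:
```python
import rig
from rig import *
from h import *
s=sense();C=wristcam(rig,s);im,D=camera('wrist')
print(s['time_s'],win(np.array(s['position'])).round(4))
for I,d in ((np.load('w5.npz')['p'],np.load('w5.npz')['d']),(im,D)):
    def P(uu,vv): o,r=ray(C,uu,vv);return win(o+r*d[vv,uu])*1000
    b=blobs(I,(45,90,60),(80,255,255),(270,350,160,230))[0];u,v=map(int,b[1])
    sw=np.median([P(x,y) for y in range(v-5,v+6) for x in range(u-5,u+6)],0)
    D_=[P(x,y) for y in range(160,236) for x in range(200,356) if I[y,x].max()<60 and d[y,x]>0]
    dk=np.array([q for q in D_ if -92<q[0]<-38 and abs(q[1])<60 and (abs(q[1])<8 or abs(q[1])>54)])
    ld=np.array([P(x,y) for y in range(238,262) for x in range(205,250)]);ld=ld[(ld[:,0]>-24)&(ld[:,0]<-12)]
    hsv=cv2.cvtColor(I,cv2.COLOR_RGB2HSV)
    bz=np.array([P(x,y) for y in range(v-22,v+23) for x in range(u-22,u+23) if hsv[y,x,1]<40 and hsv[y,x,2]>180])
    print('switch',sw.round(1),'deck',np.median(dk,0).round(1),len(dk),'lid',np.median(ld,0).round(1),len(ld),'bezel',np.median(bz,0).round(1),len(bz))
```

```text
26.1667 [-0.0685  0.0333  0.199 ]
switch [-70.4  34.  103.7] deck [-67.6   1.8  95.3] 1822 lid [-20.3 -37.1 109.4] 357 bezel [-72.1  36.4  97.8] 382
switch [-68.4  33.2  99.9] deck [-66.7   1.6  96.5] 1901 lid [-20.8 -36.4 111. ] 316 bezel [-68.5  33.2  98.9] 482
```

View pics/w7.png

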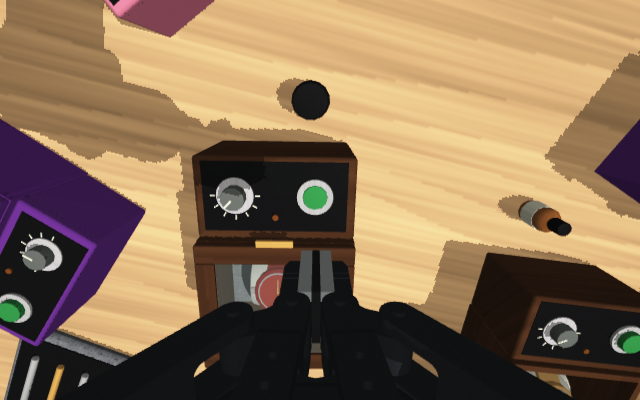

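Relative to the deck, the switch went from 8.4 to 3.4 mm, the full 5 mm of travel. The lid is flat and the winder hasn't moved. I'll draw back, take one last look and hand in.

Run:
```python
from rig import *
from h import *
p=np.array(sense()['position']);move_l([p[0],p[1],.38],feed=.2)
im,_=camera('scene');cv2.imwrite('pics/s8.png',im[:,:,::-1])
s=np.load('scene0.npz')['p']
print(np.linalg.norm(sense()['qd']),sense()['time_s'],sense()['wrist_force'])
finish_job()
```

```text
0.0034239750345009127 27.3167 [ 0.17458244  0.81626686 -0.80010858]
the job is handed in; nothing more can be done
```

View pics/s8.png

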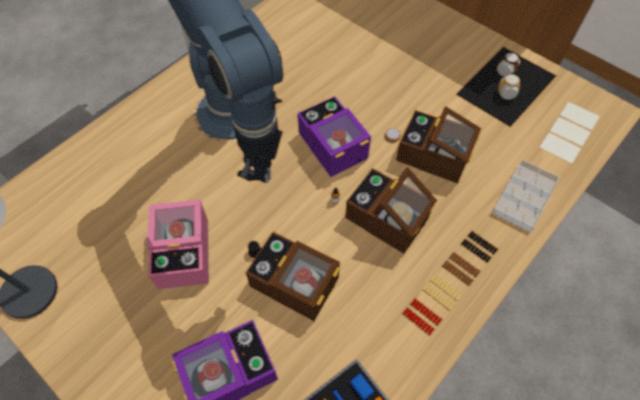

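I pushed the red-wood watch winder's lid shut, pressed its green switch all the way in, drew back above everything and handed the job in at about 27 s. No verdict was reported.

**Last checks**
- **Lid:** flat to a slope of 0.005, measured before the switch was pressed. Its top was at 110.7 mm, where 110 mm is shut, and read 111.0 mm after the press.
- **Switch:** it went down 5.0 mm relative to the deck (8.4 to 3.4 mm). The second press ended at a hard stop at about 20 N.
- **Winder:** in place to within about 1 mm.
- **Everything else:** in the final scene picture, by eye, the other two winders, the loupe, the oil bottle and the puck look where they were at the start.

**What disagreed or went wrong**
- **Fingertips:** the shut fingertips measured about 18 mm behind the TCP, not 25 mm ahead as stated. The first lid push therefore only moved it from about 0.9 to 0.76 rad before a force stop. I redid it with the measured offset.
- **First switch press:** it stopped early on force and I read only 3.9 mm of travel, too close to the 4 mm limit, so I pressed again. That reading had an error from a 2 mm wrist-pose shift, and the switch was probably fully in already.
- **Press depth:** at full press the tip read 102 mm where I expected 99 mm, so the tip offset is uncertain by 2–3 mm.

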